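# Third hand for the separation column

### The arm

A 7-joint arm with a two-finger parallel gripper is mounted at the origin on a cart in front of the work surface, level with it; the furniture and walls round the work are solid. World frame = base frame: x ahead of the robot, y to its left, z up, the work surface at z = 0. Lengths are in m, angles in rad, forces in N, time in s.
With the tool pointing down it reaches from about 0.425 to 0.975 m from the base axis. Payload 16.7 kg.
Tool frame: the origin (TCP) lies between the finger pads; the fingertips stand 19 mm ahead of it and the grasp point (between the pads) is the TCP (r.finger_overhang is the distance from the TCP to the fingertips, in m); z points along the fingers, y is the line along which they close (so a half turn about z gives the same grasp; the last joint's range is limited). The gripper opens to 85 mm and grips with 20 to 120 N. Pads are 22 mm wide; open, the fingers measure 114 mm over their backs; the gripper's body (76 mm by 85 mm) begins 54 mm behind the grasp point. The pads swing forward as they close: fully open they stand 13 mm farther back than shut.
Start: joints at [-0.149, 0.426, 0.074, 1.606, -0.034, 1.111, -0.067], TCP at [0.675, -0, 0.25] pointing down, gripper open.
Joint ranges: [-2.85, 2.85], [-0.5, 2.14], [-1.23, 1.37], [0.21, 2.46], [-1.02, 4.16], [0.16, 2.05], [-2.73, 2.73]. Speed limits (rad/s): [1.89, 1.89, 2.39, 2.39, 3.01, 3.01, 3.01].

### API

Orientations are given as a 3x3 rotation matrix whose columns are the frame's x, y, z axes.
In Python, from plant import r, cams, ticket gives the robot as it stands.
- The arm moves only by the tool play_rows, never from a script. Its argument "commands" is a list that holds one entry, the list of rows, each a list of 7 numbers: the shift along the world's x, y, z in m, then the turn, a rotation vector about the world's x, y, z in rad, then the opening, from -1 (shut) to 1 (fully open), so that 0 is half open. A call has 1 to 20 rows; each row shifts and turns the commanded pose from where the row before left it; what a row does not reach is not made up. A row lasts 1/10 s, in which the tool goes at most 50 mm and 8.59 degrees, less where a joint would pass 70% of its speed; a pose out of reach is approached as far as the arm can. A call with a gripper value outside its range is refused whole. The fingers move at their own pace and stop on an object; "grip_force" is the grip in N (left out, the last holds). Time passes only in rows, so rows that do not move let the fingers close. It gives the time, the measured TCP pose, the force, the opening and the grip force at its end, in the units of the state.
- r.state(): the state, without advancing time (a new reading comes with each control period).
- cams.get_image(name): name is "scene" or "side" or "wrist"; returns the picture (384x512x3 uint8, red, green, blue); there is no depth.
- cams.camera_model(name): a dict with "fovy" (degrees; the focal length in pixels is half the picture's height over the tangent of half this angle, whatever the lens; pixels are square), "cx", "cy" (the principal point, pixels), "origin" and "orientation" of the camera in the world. Camera axes: x right, y down, z forward; pixel columns grow to the right and rows downward; lengths in m; the calibration is good to about 2 mm. A picture is of the moment at which its call begins: read the wrist's pose just before it. camera_model takes no time and is no camera call; for the wrist camera it gives the pose at the moment of the call.
- ticket.sign_off(): hands the job in; it is judged then, once.
The state is a dict: "clock": time; "joints": joint angles; "joint_vel": joint speeds; "joint_efforts": joint torques, N m; "position": TCP position; "orientation": TCP orientation; "contact_force": force on the tool from outside, world axes, zero at the start; "torque": the same for the moment, N m; "width": finger opening in m; "grasp_force": force on a finger pad.
Only numpy, scipy, OpenCV 4.12 (cv2) and the standard library are available. Lean on these libraries where they do the work, as an engineer would, in place of code of your own. Each camera call takes 0.05 s, during which the arm holds its last target. There are 200 camera calls.

### The job

Pick up the longer of the two separation columns, lay it in the two cradles of the column holder, slide it lengthwise against the sprung stop and press until the pointer on the white housing stands between the two black lines, a steady push of about 10 N, without ever running the stop to the end of its travel. Finish while still holding it pressed like that, so that a colleague can fasten the clips. Leave the shorter column, spanner, timer and vial where they are.

Things in the scene. Friction and masses are not known exactly. Their poses are not given: they have to be found in the camera images.
- long_column: The longer steel separation column lying on the bench, 174 mm long over its end plugs (along its y): a plain tube 9.6 mm thick between y = -57 and +57 mm, a nut 15 mm wide and 17 mm high from there to y = +-75 mm, then an 8 mm plug. Origin: on its underside below the middle, so the tube's axis lies 8.5 mm above the origin; z up. Both ends serve alike. About 0.09 kg. To be held.
- short_column: The shorter steel separation column lying on the bench, 124 mm long over its end plugs (along its y): a plain tube 9.6 mm thick between y = -32 and +32 mm, a nut 15 mm wide and 17 mm high from there to y = +-50 mm, then an 8 mm plug. Origin: on its underside below the middle, so the tube's axis lies 8.5 mm above the origin; z up. Both ends serve alike. About 0.09 kg. Leave alone.
- holder: Column holder, fixed: aluminium base plate 90 x 275 mm, 10 mm thick, with two grey cradles and a white spring housing. Origin: on the bench surface under the column's middle when the column just touches the unpressed stop; y points level along the cradles to the stop, z up. Lay the column with its middle at y = -20 to 0 mm.
- cradles (a point): Midway between the two cradles, at floor height (30 mm). Each cradle is a channel with flared lips, 39 mm long (holder y = -84 to -45 and +45 to +84 mm), 19 mm wide inside, lips up to 52 mm above the bench; between them only the base (13 mm). The nuts rest on the floors, so a lying column's origin is 30 mm above the holder's; tube axis 38.5 mm.
- housing_top (a point): Middle of the white housing's top, 54 mm above the bench, at holder y = 135 mm; housing 50 x 36 mm (y = 117 to 153). On it two black lines across, 8 mm apart (y = 129 and 137 mm), and above them a dark pointer bar, fixed to the stop plate, its tip at y = 121 mm when unpressed.
- stop_face (a point): Middle of the front face of the sprung stop plate (steel, 34 mm wide, 58 mm high), 38.5 mm above the bench, at the height of a lying column's axis; at y = 87 mm in the holder's frame when unpressed, moves towards +y when pressed.
- stop_plate (a joint): Travel of the sprung stop, m: 0 unpressed, 0.020 at its end. Spring 0.8 N per mm without preload. The pointer's tip stands at the first black line at 0.008 and at the second at 0.016 (6.4 and 12.8 N).
- spanner: Open-ended spanner, 135 x 23 x 5 mm, bystander. Origin under its middle.
- timer: Bench timer, 68 x 58 x 18 mm, bystander. Origin under its middle.
- vial: Small standing vial, 12 mm thick, 32 mm high, bystander. Origin under its middle.

How it is judged:
At the end, for the whole second after the job is handed in: The long column lies in both cradles (within 5 mm sideways, 4 mm in height and 4 degrees in line), its end pressing the stop back by 7 to 17 mm (about 6 to 13 N), at rest, held there by the fingers, the arm not touching the holder (value of joint stop_plate between 0.007 and 0.017 m and contact force between long_column and holder between 4.5 and 25 N and contact force between the fingers and long_column above 2 N and contact force between the arm and holder below 1 N and y of long_column in the frame of holder between 0.004 and 0.02 m and x of long_column in the frame of holder between -0.005 and 0.005 m and z of long_column in the frame of holder between 0.026 and 0.034 m and angle between the y axis of long_column and the y axis of holder, either way round below 0.07 rad and linear speed of long_column below 0.01 m/s); the arm keeps its last pose, push and grip.
It fails at once if the stop was run to the end of its travel (over 18.5 mm) (value of joint stop_plate above 0.0185 m).
It fails at once if the short column was moved more than 30 mm (distance of short_column from where it was at the start of the episode above 0.03 m).
It fails at once if the spanner was moved more than 30 mm (distance of spanner from where it was at the start of the episode above 0.03 m).
It fails at once if the timer was moved more than 30 mm (distance of timer from where it was at the start of the episode above 0.03 m).
It fails at once if the vial was moved more than 30 mm (distance of vial from where it was at the start of the episode above 0.03 m).
It also fails if it takes over 38 s, if anything falls off the work surface, if the arm or the gripper's body presses on something with over 40 N, if the wrist force passes 120 N, or if a joint passes its speed limit or range.

## Working session

There is one attempt and no reset: what is moved stays moved. The work goes in short steps, Python scripts to look and compute and a tool call to move; the robot and the scene stay as the last step left them, time stands still between calls to the robot, and variables do not carry over. Pictures are saved under pics/ and viewed, at most 10 in all, crops included, and the job is handed in when it is done.

Besides the shell and the picture viewer there is one more tool, called after "Call:" as a command line: name --argument value ..., lists and objects as JSON in quotes. play_rows: Moves the arm, as the interface text tells. Its arguments: {"type":"object","properties":{"commands":{"type":"array"},"grip_force":{"type":"number"}},"required":["commands"]}

```bash
mkdir -p pics; cat > h.py <<'E'
import numpy as np, cv2
from plant import r, cams, ticket
def K(m):
    f=192/np.tan(np.radians(m["fovy"])/2); return f,m["cx"],m["cy"]
def ray(m,u,v,z):
    f,cx,cy=K(m); o=np.array(m["origin"]); d=np.array(m["orientation"])@[(u-cx)/f,(v-cy)/f,1]
    return o+d*(z-o[2])/d[2]
def proj(m,p):
    f,cx,cy=K(m); q=np.array(m["orientation"]).T@(np.array(p)-m["origin"]); return cx+f*q[0]/q[2],cy+f*q[1]/q[2]
def snap(n,fn):
    m=cams.camera_model(n); im=cams.get_image(n); cv2.imwrite(f"pics/{fn}.png",im[:,:,::-1]); return m,im
E
python3 - <<'E'
from h import *
ims=[]
for n in("scene","side","wrist"):
    m,im=snap(n,n+"0"); print(n,{k:np.round(v,3).tolist() for k,v in m.items() if k not in()})
    np.save(n+"0.npy",m,allow_pickle=True)
print({k:np.round(v,3).tolist() for k,v in r.state().items()})
E
```

```text
scene {'fovy': 49.665, 'cx': 250.839, 'cy': 192.181, 'origin': [-0.185, 0.43, 0.507], 'orientation': [[-0.327, -0.438, 0.837], [-0.945, 0.127, -0.302], [0.026, -0.89, -0.455]]}
side {'fovy': 46.766, 'cx': 251.524, 'cy': 190.819, 'origin': [0.319, -0.696, 0.505], 'orientation': [[0.941, -0.15, 0.304], [-0.339, -0.426, 0.839], [0.003, -0.892, -0.451]]}
wrist {'fovy': 63.403, 'cx': 259.263, 'cy': 189.688, 'origin': [0.675, 0.081, 0.374], 'orientation': [[1.0, 0.001, 0.0], [0.001, -0.948, -0.319], [-0.0, 0.319, -0.948]]}
{'clock': 0.15, 'joints': [-0.149, 0.427, 0.074, 1.606, -0.034, 1.111, -0.067], 'joint_vel': [-0.001, -0.001, -0.0, -0.001, 0.002, 0.0, 0.002], 'joint_efforts': [0.004, -95.032, 3.764, -46.376, 0.019, 0.008, -0.0], 'position': [0.675, -0.0, 0.25], 'orientation': [[0.0, 1.0, -0.001], [1.0, -0.0, -0.0], [-0.0, -0.001, -1.0]], 'contact_force': [-0.075, 0.234, 0.982], 'torque': [0.014, 0.012, 0.0], 'grasp_force': 0.0, 'width': 0.085}
```

View pics/scene0.png

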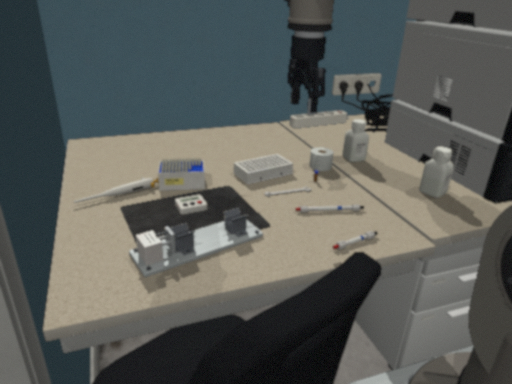

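View pics/wrist0.png

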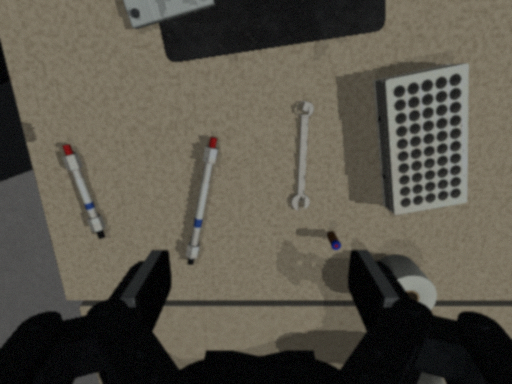

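The scene view shows the holder at about (130–265, 205–270), with the housing at its left (+y) end. The wrist view shows the long column from red plug (213,138) to black plug (190,262), and the short one to its left.

```bash
python3 - <<'E'
from h import *
m=np.load("wrist0.npy",allow_pickle=True).item(); im=cv2.imread("pics/wrist0.png"); hsv=cv2.cvtColor(im,cv2.COLOR_BGR2HSV)
H,S,V=cv2.split(hsv); roi=np.zeros(H.shape,np.uint8); roi[125:280,175:235]=1
red=((H<8)|(H>172))&(S>120)&(V>60)&(roi>0); blk=(V<45)&(roi>0)
for n,k in(("red",red),("blk",blk)):
    n_,l,st,c=cv2.connectedComponentsWithStats(k.astype(np.uint8)); 
    for i in range(1,n_):
        if st[i,4]>8: print(n,st[i],c[i],ray(m,*c[i],0.0085).round(4))
for a in [((213,138),(190,262)),((68,146),(101,236))]:
    p=[ray(m,*q,.0085) for q in a]; print(np.round(p,4),np.linalg.norm(p[0]-p[1]))
s=np.load("scene0.npy",allow_pickle=True).item()
for q in [(131,250),(144,270),(263,236),(150,245)]: print(q,ray(s,*q,.01).round(3))
im=cv2.imread("pics/scene0.png")[190:285,110:280]; im=cv2.resize(im,None,fx=4,fy=4,interpolation=cv2.INTER_CUBIC)
i2=cv2.imread("pics/side0.png"); cv2.imwrite("pics/a.png",im); 
E
```

```text
red [209 137   8  11  72] [212.5 142. ] [0.6194 0.0175 0.0085]
blk [188 259   5   5  19] [190.15789474 261.36842105] [ 0.5818 -0.1435  0.0085]
[[ 0.6202  0.0222  0.0085]
 [ 0.5815 -0.1444  0.0085]] 0.17110091244862496
[[ 0.4481  0.0126  0.0085]
 [ 0.4681 -0.1057  0.0085]] 0.11999295325859821
(131, 250) [0.553 0.42  0.01 ]
(144, 270) [0.478 0.402 0.01 ]
(263, 236) [0.523 0.143 0.01 ]
(150, 245) [0.56  0.381 0.01 ]
```

View pics/a.png

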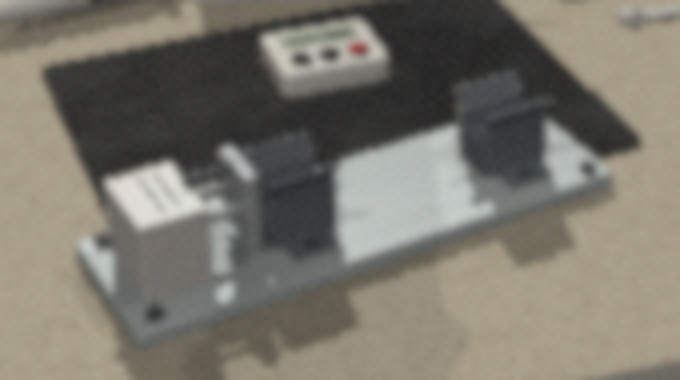

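View pics/side0.png

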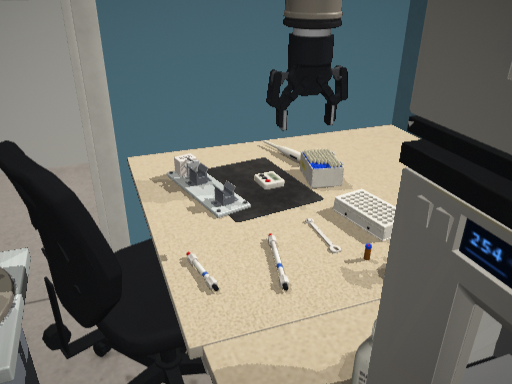

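The holder lies near (0.55, 0.27), tilted about +0.17 rad, with the timer beyond it. The long column's middle is about (0.601, -0.061), with its axis turned -0.23 rad from +y. I'll move above it and check from near.

Call:
play_rows --commands '[[[-0.015,-0.012,-0.026,0,0,-0.046,0],[-0.015,-0.012,-0.026,0,0,-0.046,0],[-0.015,-0.012,-0.026,0,0,-0.046,0],[-0.015,-0.012,-0.026,0,0,-0.046,0],[-0.015,-0.012,-0.026,0,0,-0.046,0],[0,0,0,0,0,0,0],[0,0,0,0,0,0,0],[0,0,0,0,0,0,0],[0,0,0,0,0,0,0]]]'

```text
clock: 1.05
position: [0.601, -0.0594, 0.1212]
orientation: [[0.227, 0.974, 0.002], [0.974, -0.227, 0.0], [0.001, 0.001, -1.0]]
contact_force: [-1.0, -0.2, 0.6]
width: 0.0425
grasp_force: 0.0
```

```bash
python3 - <<'E'
from h import *
s=r.state(); m,im=snap("wrist","w1"); np.save("w1.npy",m,allow_pickle=True)
print(s["position"],np.round(s["orientation"],3).tolist())
hsv=cv2.cvtColor(im,cv2.COLOR_RGB2HSV);H,S,V=cv2.split(hsv)
# blue band + red plug + white nuts: tube mask = bright low-saturation
for n,k in(("white",(S<45)&(V>110)),("red",((H<8)|(H>172))&(S>120)&(V>60)),("blue",(H>105)&(H<130)&(S>120)&(V>50))):
    n_,l,st,c=cv2.connectedComponentsWithStats(k.astype(np.uint8))
    for i in range(1,n_):
        if st[i,4]>60: print(n,st[i],c[i].round(1),ray(m,*c[i],0.0085).round(4))
E
```

```text
[ 0.60096235 -0.05944603  0.12118032] [[0.227, 0.974, 0.002], [0.974, -0.227, 0.0], [0.001, 0.001, -1.0]]
white [ 398    0   32  171 2106] [409.5  88.3] [ 0.7253 -0.0071  0.0085]
white [ 256   97   15  120 1277] [261.8 155.9] [ 0.6099 -0.0315  0.0085]
white [ 42 159  41  45 624] [ 61.1 180.7] [ 0.4501 -0.015   0.0085]
white [257 230  10  29 233] [260.8 243.7] [ 0.592  -0.1056  0.0085]
white [ 95 235  27  33 371] [108.7 251.9] [ 0.4629 -0.0836  0.0085]
white [258 259  12  20 198] [263.8 268.5] [ 0.5891 -0.1299  0.0085]
red [254  80  12  17 184] [259.6  87.8] [0.6195 0.0178 0.0085]
red [ 34 145  19  17 191] [ 43.  152.7] [0.4461 0.0092 0.0085]
blue [485 203  16  16 144] [492.3 210.7] [ 0.7846 -0.1193  0.0085]
blue [254 218  11  12 120] [259.2 223.3] [ 0.595  -0.0867  0.0085]
blue [ 90 228  13   9  66] [ 95.4 232.1] [ 0.459  -0.0634  0.0085]
```

View pics/w1.png

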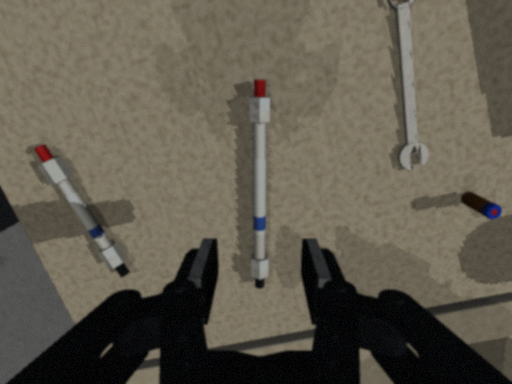

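The column is vertical in the view at u≈260 (ends v≈80 and 284), aligned midway between the fingers. Its middle is (0.601, -0.061). I'll descend and grip.

Call:
play_rows --commands '[[[0,-0.0015,-0.02,0,0,0,0],[0,0,-0.025,0,0,0,0],[0,0,-0.025,0,0,0,0],[0,0,-0.02,0,0,0,0],[0,0,-0.01,0,0,0,0],[0,0,0,0,0,0,0],[0,0,0,0,0,0,0],[0,0,0,0,0,0,-1],[0,0,0,0,0,0,-1],[0,0,0,0,0,0,-1],[0,0,0,0,0,0,-1],[0,0,0,0,0,0,-1],[0,0,0,0,0,0,-1],[0,0,0,0,0,0,-1],[0,0,0,0,0,0,-1]]]' --grip_force 60

```text
clock: 2.6
position: [0.6005, -0.0615, 0.0213]
orientation: [[0.228, 0.974, 0.001], [0.974, -0.228, 0.0], [0.0, 0.001, -1.0]]
contact_force: [-2.3, -0.2, 8.3]
width: 0.0068
grasp_force: 58.8
```

Call:
play_rows --commands '[[[0,0,0.01,0,0,0,-1],[0,0,0.025,0,0,0,-1],[0,0,0.04,0,0,0,-1],[0,0,0.04,0,0,0,-1],[0,0,0.03,0,0,0,-1],[0,0,0,0,0,0,-1],[0,0,0,0,0,0,-1]]]'

```text
clock: 3.3
position: [0.6001, -0.0614, 0.1664]
orientation: [[0.228, 0.974, 0.002], [0.974, -0.228, 0.0], [0.001, 0.002, -1.0]]
contact_force: [-0.8, 0.0, -2.4]
width: 0.0066
grasp_force: 58.9
```

```bash
python3 - <<'E'
from h import *
s=r.state(); print(s["width"],s["grasp_force"],s["contact_force"],s["position"])
m,im=snap("wrist","w2"); ms,a=snap("side","s2"); np.save("w2.npy",m,allow_pickle=True)
u,v=map(int,proj(ms,s["position"])); print(u,v)
c=cv2.resize(a[max(v-50,0):v+70,u-80:u+80],None,fx=3,fy=3,interpolation=cv2.INTER_CUBIC)[:384]
o=np.hstack([cv2.resize(im,(400,300)),cv2.resize(c,(400,300))]); cv2.imwrite("pics/b.png",o[:,:,::-1])
E
```

```text
0.006565780161059749 58.885104060173035 [-0.80074768  0.04483702 -2.43052598] [ 0.60012506 -0.06144098  0.16638358]
279 184
```

View pics/b.png

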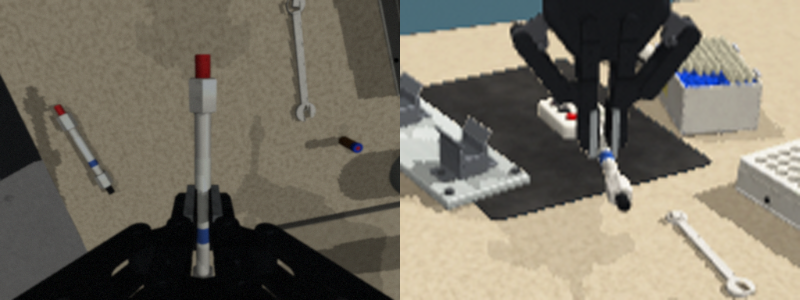

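The column is held at its middle by the pad tips and points straight ahead in the wrist view. I'll carry it high to the holder and turn it there by +0.40 rad.

Call:
play_rows --commands '[[[-0.005,0.026,0.01,0,0,0.033,-1],[-0.005,0.027,0.01,0,0,0.033,-1],[-0.005,0.027,0.01,0,0,0.033,-1],[-0.005,0.027,0.01,0,0,0.033,-1],[-0.005,0.027,0.01,0,0,0.033,-1],[-0.005,0.027,0.01,0,0,0.033,-1],[-0.005,0.027,0.01,0,0,0.034,-1],[-0.005,0.027,0.01,0,0,0.034,-1],[-0.005,0.027,0.01,0,0,0.034,-1],[-0.005,0.027,0.01,0,0,0.034,-1],[-0.005,0.026,0,0,0,0.033,-1],[-0.005,0.026,0,0,0,0.033,-1],[0,0,0,0,0,0,-1],[0,0,0,0,0,0,-1],[0,0,0,0,0,0,-1],[0,0,0,0,0,0,-1]]]'

```text
clock: 5.0
position: [0.5402, 0.2587, 0.265]
orientation: [[-0.168, 0.986, -0.0], [0.986, 0.168, -0.0], [-0.0, -0.0, -1.0]]
contact_force: [-0.6, 0.1, -2.0]
width: 0.007
grasp_force: 58.9
```

```bash
python3 - <<'E'
from h import *
s=r.state(); print(s["position"].round(4),s["orientation"].round(3).tolist(),s["contact_force"])
m,im=snap("wrist","w3"); np.save("w3.npy",m,allow_pickle=True); print(m["origin"])
cv2.imwrite("pics/c.png",cv2.resize(im,(800,600),interpolation=cv2.INTER_CUBIC)[:,:,::-1])
E
```

```text
[0.5402 0.2587 0.265 ] [[-0.168, 0.986, -0.0], [0.986, 0.168, -0.0], [-0.0, -0.0, -1.0]] [-0.55722627  0.10894995 -2.04835706]
[0.52617664 0.33871876 0.38895493]
```

View pics/c.png

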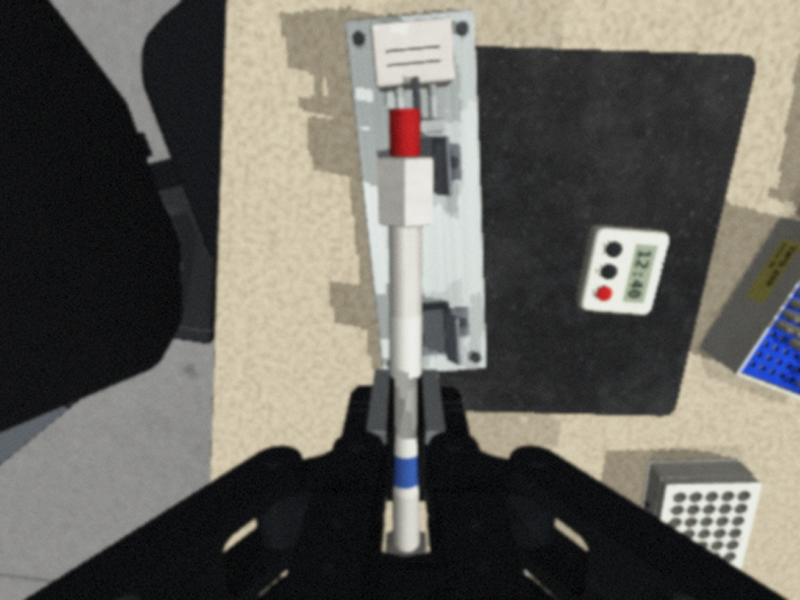

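The picture (800x600) shows plate corners near (347,20), (474,11), (487,367). The housing top spans (372,24)–(456,87) with its two lines at v≈48 and 64, and the held column lies over the left of the holder. I'll compute the holder pose.

```bash
python3 - <<'E'
from h import *
m=np.load("w3.npy",allow_pickle=True).item(); im=cv2.imread("pics/w3.png"); k=1.5625
g=cv2.cvtColor(im,cv2.COLOR_BGR2GRAY).astype(float)
def W(u,v,z): return ray(m,(u+.5)/k-.5,(v+.5)/k-.5,z)
# right plate edge: strongest falling gradient per row, z=.010
pts=[]
for v in list(range(30,85))+list(range(130,185)):
    u0=np.interp(v,[7,235],[303,312]); a=int(u0)-7; d=-np.diff(cv2.GaussianBlur(g[v:v+1,a:a+16],(3,1),0)[0]); i=d.argmax()
    if d[i]>15: pts.append(ray(m,a+i+.5,v,.01)[:2])
vx,vy,x0,y0=cv2.fitLine(np.float32(pts),cv2.DIST_HUBER,0,.0005,.0005).ravel(); 
if vy<0: vx,vy=-vx,-vy
print("right edge",len(pts),vx,vy,x0,y0,"ang",np.arctan2(-vx,vy))
e=np.array([vx,vy]); n=np.array([vy,-vx])
for nm,u,v,z in [("TL",347,20,.01),("TR",474,11,.01),("BR",487,367,.01),("h1",372,24,.054),("h2",452,18,.054),("h3",456,80,.054),("h4",377,87,.054),("lineA",412,47.5,.054),("lineB",413,63.5,.054)]:
    p=W(u,v,z)[:2]; print(nm,p.round(4),"s",round(float((p-[x0,y0])@e),4),"t",round(float((p-[x0,y0])@n),4))
# held column: red centroid and blue centroid, ray in tool frame
hsv=cv2.cvtColor(im,cv2.COLOR_BGR2HSV);H,S,V=cv2.split(hsv)
s=r.state();R=np.array(s["orientation"]);t=np.array(s["position"])
for nm,q in(("red",((H<8)|(H>172))&(S>120)&(V>60)),("blue",(H>105)&(H<130)&(S>100)&(V>50))):
    q=q.copy().astype(np.uint8); q[:,:240]=0;q[:,290:]=0
    _,l,st,c=cv2.connectedComponentsWithStats(q); i=1+st[1:,4].argmax()
    print(nm,st[i],c[i])
    for dz in(.005,.0125,.02): print(dz,(R.T@(ray(m,*c[i],t[2]-dz)-t)).round(4))
E
```

```text
right edge 110 -0.25025576 0.96817976 0.58303046 0.3337323 ang 0.2529444
TL [0.4741 0.4048] s 0.0961 t -0.0877
TR [0.5594 0.425 ] s 0.0943 t -0.0
BR [0.6284 0.1615] s -0.1781 t 0.0008
h1 [0.4955 0.3976] s 0.0837 t -0.0688
h2 [0.5431 0.409 ] s 0.0829 t -0.0198
h3 [0.5525 0.3755] s 0.048 t -0.0191
h4 [0.5039 0.363 ] s 0.0481 t -0.0693
lineA [0.5219 0.389 ] s 0.0688 t -0.0454
lineB [0.5241 0.3802] s 0.0598 t -0.0455
red [250  69  19  31 570] [259.04561404  84.39122807]
0.005 [ 0.0814 -0.0004  0.005 ]
0.0125 [ 0.0814 -0.0004  0.0125]
0.02 [ 0.0815 -0.0004  0.02  ]
blue [252 293  17  19 293] [259.6109215  302.05802048]
0.005 [-0.0213 -0.      0.005 ]
0.0125 [-0.0272 -0.      0.0125]
0.02 [-0.0332  0.      0.02  ]
```

The holder origin is about (0.557, 0.256), its axis turned 0.253 rad, and the column is centred in the grip. I'll align above the cradles at holder y ≈ -8 mm, lower to z = 0.12 and check.

Call:
play_rows --commands '[[[0.004,-0.002,-0.025,0,0,0.017,-1],[0.004,-0.002,-0.03,0,0,0.017,-1],[0.004,-0.002,-0.03,0,0,0.017,-1],[0.004,-0.002,-0.03,0,0,0.017,-1],[0.003,-0.0025,-0.03,0,0,0.016,-1],[0,0,0,0,0,0,-1],[0,0,0,0,0,0,-1],[0,0,0,0,0,0,-1],[0,0,0,0,0,0,-1]]]'

```text
clock: 5.95
position: [0.5596, 0.2495, 0.1221]
orientation: [[-0.251, 0.968, 0.002], [0.968, 0.251, 0.001], [0.001, 0.002, -1.0]]
contact_force: [0.0, -0.5, -0.4]
width: 0.0069
grasp_force: 58.9
```

```bash
python3 - <<'E'
from h import *
s=r.state(); print(s["position"].round(4),s["orientation"].round(3).tolist(),s["contact_force"])
m,im=snap("wrist","w4"); np.save("w4.npy",m,allow_pickle=True); print(m["origin"])
b,c=snap("scene","sc4")
u,v=map(int,proj(b,[.557,.256,.05]));c=c[v-70:v+50,u-80:u+80]
# overlay of predicted features
O=np.array([.5573,.2558]);e=np.array([-.250,.968]);n=np.array([.968,.25]);o=im.copy()
for x,y,z in[(-.025,.117,.054),(.025,.117,.054),(-.0095,.084,.03),(.0095,.084,.03),(-.0095,.045,.03),(.0095,.045,.03),(-.045,0,.01),(.045,0,.01),(0,.121,.054),(-.0095,-.045,.03),(.0095,-.045,.03)]:
    p=O+x*n+y*e; q=proj(m,[*p,z]); cv2.circle(o,(int(round(q[0])),int(round(q[1]))),1,(255,0,255),-1)
cv2.imwrite("pics/d.png",np.hstack([cv2.resize(o[:330],(512,330)),cv2.resize(c,(288,330),interpolation=cv2.INTER_CUBIC)])[:,:,::-1])
E
```

```text
[0.5596 0.2495 0.1221] [[-0.251, 0.968, 0.002], [0.968, 0.251, 0.001], [0.001, 0.002, -1.0]] [ 0.03298281 -0.48512269 -0.43638451]
[0.53850009 0.32787097 0.246163  ]
```

View pics/d.png

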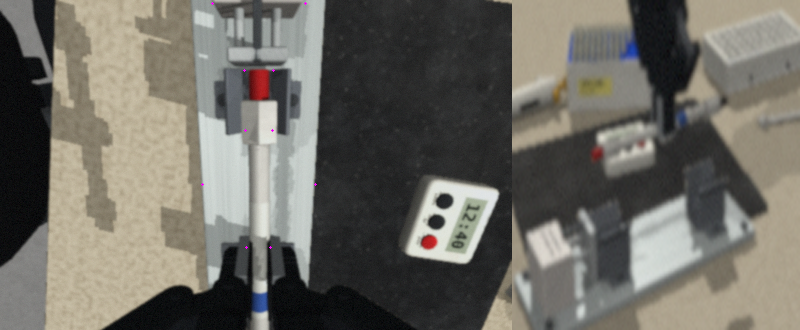

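The predicted points match the holder within about 1 mm. The column (u≈259.5) is about 1 mm right of the cradle centre (u≈258), and its red end stands just short of the stop. I'll shift slightly and lower.

Call:
play_rows --commands '[[[-0.001,0,-0.015,0,0,0,-1],[0,0,-0.015,0,0,0,-1],[0,0,-0.015,0,0,0,-1],[0,0,-0.01,0,0,0,-1],[0,0,-0.006,0,0,0,-1],[0,0,-0.004,0,0,0,-1],[0,0,-0.002,0,0,0,-1],[0,0,0,0,0,0,-1],[0,0,0,0,0,0,-1],[0,0,0,0,0,0,-1]]]'

```text
clock: 7.05
position: [0.5582, 0.2491, 0.0538]
orientation: [[-0.251, 0.968, 0.001], [0.968, 0.251, 0.0], [0.0, 0.001, -1.0]]
contact_force: [0.4, -0.4, -1.7]
width: 0.0068
grasp_force: 58.8
```

Call:
play_rows --commands '[[[0,0,-0.001,0,0,0,-1],[0,0,-0.001,0,0,0,-1],[0,0,0,0,0,0,-1],[0,0,0,0,0,0,-1],[0,0,0,0,0,0,-1]]]'

```text
clock: 7.55
position: [0.558, 0.2491, 0.0514]
orientation: [[-0.251, 0.968, 0.0], [0.968, 0.251, 0.0], [0.0, 0.0, -1.0]]
contact_force: [-0.1, -0.1, 1.2]
width: 0.0065
grasp_force: 59.2
```

Call:
play_rows --commands '[[[0,0,-0.0007,0,0,0,-1],[0,0,0,0,0,0,-1],[0,0,0,0,0,0,-1],[0,0,0,0,0,0,-1]]]'

```text
clock: 7.95
position: [0.5581, 0.249, 0.0513]
orientation: [[-0.251, 0.968, 0.0], [0.968, 0.251, 0.0], [0.0, 0.0, -1.0]]
contact_force: [-3.9, -1.2, 12.5]
width: 0.0069
grasp_force: 60.6
```

Call:
play_rows --commands '[[[0,0,0.0004,0,0,0,-1],[-0.0005,0.002,0,0,0,0,-1],[-0.0005,0.002,0,0,0,0,-1],[-0.0005,0.002,0,0,0,0,-1],[-0.0005,0.002,0,0,0,0,-1],[-0.0005,0.002,0,0,0,0,-1],[-0.0005,0.002,0,0,0,0,-1],[0,0,0,0,0,0,-1],[0,0,0,0,0,0,-1],[0,0,0,0,0,0,-1]]]'

```text
clock: 8.95
position: [0.5558, 0.2597, 0.0514]
orientation: [[-0.25, 0.968, 0.001], [0.968, 0.25, -0.001], [-0.001, 0.001, -1.0]]
contact_force: [1.5, -6.7, 7.7]
width: 0.0068
grasp_force: 59.7
```

Call:
play_rows --commands '[[[-0.0005,0.002,0,0,0,0,-1],[-0.0005,0.002,0,0,0,0,-1],[-0.0004,0.0015,0,0,0,0,-1],[0,0,0,0,0,0,-1],[0,0,0,0,0,0,-1],[0,0,0,0,0,0,-1]]]'

```text
clock: 9.55
position: [0.5546, 0.2641, 0.0513]
orientation: [[-0.249, 0.968, 0.001], [0.968, 0.249, -0.002], [-0.002, 0.0, -1.0]]
contact_force: [1.6, -11.9, 9.7]
width: 0.0067
grasp_force: 59.9
```

```bash
python3 - <<'E'
from h import *
m,w=snap("wrist","w5"); b,c=snap("scene","sc5"); np.save("w5.npy",m,allow_pickle=True)
u,v=map(int,proj(b,[.54,.32,.05])); print(u,v); c=c[v-50:v+40,u-70:u+60]
O=np.array([.5573,.2558]);e=np.array([-.250,.968])
for y in(.105,.117,.121,.129,.137): print(y,np.round(proj(m,[*(O+y*e),.054]),1))
print(np.round(proj(m,r.state()["position"]),1))
cv2.imwrite("pics/e.png",np.hstack([cv2.resize(w[:200,160:360],(400,400),interpolation=cv2.INTER_CUBIC),cv2.resize(c,(400,400),interpolation=cv2.INTER_CUBIC)])[:,:,::-1])
E
```

```text
180 228
0.105 [261.6  40.4]
0.117 [261.7   1.8]
0.121 [261.8 -11.8]
0.129 [261.8 -39.8]
0.137 [261.9 -69.3]
[259.9 270.8]
```

View pics/e.png

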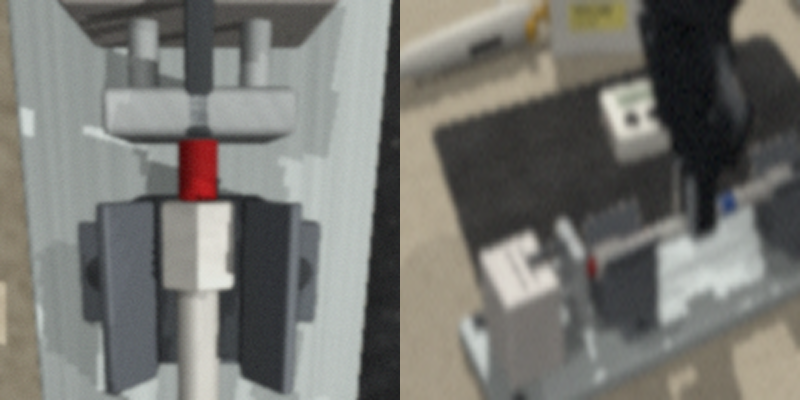

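The plug bears on the stop plate and the nut sits centred between the lips. I'll estimate the travel from the plug end relative to the cradle's end.

```bash
python3 - <<'E'
from h import *
m=np.load("w5.npy",allow_pickle=True).item(); O=np.array([.5573,.2558]);e=np.array([-.250,.968])
Y=lambda u,v,z:round(float((ray(m,u,v,z)[:2]-O)@e),4)
C=lambda a,b:(160+a/2-.25,b/2-.25)
print("lip end L,R (expect .084)",Y(*C(115,203),.052),Y(*C(287,203),.052),"cradle flr",Y(*C(145,197),.03))
print("plug end (.087+d), top z .0425",Y(*C(198,138),.0425),"nut front (.075+d)",Y(*C(198,201),.047),"nut rear(.057+d)",Y(*C(198,290),.047))
im=cv2.imread("pics/w5.png");H,S,V=cv2.split(cv2.cvtColor(im,cv2.COLOR_BGR2HSV))
k=((H<8)|(H>172))&(S>120)&(V>50);k[:,:230]=0;k[:,290:]=0;ys=np.where(k.sum(1)>8)[0];print("red rows",ys.min(),ys.max(),Y(259,ys.min()-.5,.0425))
im=cv2.imread("pics/sc5.png");b=cams.camera_model("scene")
for d in(0,.008,.012,.016): print(d,np.round(proj(b,[*(O+(.121+d)*e),.056]),1))
g=cv2.cvtColor(im,cv2.COLOR_BGR2GRAY);print(g[236:256,136:168])
E
```

```text
lip end L,R (expect .084) 0.0841 0.0841 cradle flr 0.0843
plug end (.087+d), top z .0425 0.0961 nut front (.075+d) 0.0842 nut rear(.057+d) 0.0665
red rows 70 99 0.0958
0 [154.3 233.9]
0.008 [150.5 235. ]
0.012 [148.5 235.6]
0.016 [146.6 236.2]
[[141 179 203 209 211 214 215 212 205 196 192 202 208 199 173 140 114  99
   94  93  97  99  98 106 116 111  96  88  89  98 115 127]
 [125 165 195 207 212 213 217 215 212 204 191 190 201 204 186 149 120 112
  117 123 134 143 137 132 132 120 102  91  89  91  98 105]
 [108 142 174 199 210 213 214 217 215 211 196 185 190 204 200 180 150 142
  154 167 177 183 175 155 133 114  97  88  87  90  93  96]
 [ 99 124 154 186 202 210 214 215 217 214 206 195 189 198 206 201 180 172
  184 198 206 209 203 180 146 113  97  86  86  87  93  96]
 [ 96 113 132 163 189 206 215 214 217 216 216 208 195 195 204 208 204 195
  196 209 217 218 214 201 168 134 105  91  88  89  96  99]
 [102 108 121 142 174 195 211 215 217 217 217 213 204 192 193 205 211 208
  205 209 215 215 213 202 179 147 111  96  95  96 100 102]
 [111 112 115 125 150 179 203 213 216 218 217 216 210 201 
[... 1104 characters left out ...]
3 115 118 127 128 113  95  82  82]
 [105 105 108 109 108 110 111 114 113 116 117 114 116 114 113 110 114 112
  111 113 112 113 114 113 114 116 113 110  96  87  85  83]
 [148 140 125 115 109 110 111 110 113 115 115 116 113 112 113 112 112 111
  111 112 113 113 114 115 114 114 107  97  86  84  83  87]
 [184 170 146 120 112 111 112 111 112 116 118 114 112 114 112 113 112 112
  112 111 113 112 114 115 117 115 108  98  86  82  83  89]
 [200 186 155 125 110 109 110 109 112 117 119 113 112 113 111 112 112 109
  112 110 112 112 116 115 112 113 110  97  86  84  84  85]
 [202 191 158 123 111 108 112 111 115 119 117 115 113 111 111 113 112 112
  112 113 112 113 115 116 116 114 107  99  89  86  87  89]]
```

The cradle end reads 84.1 mm (true 84), and the plug end gives about 9 mm of travel. I'll push about 3 mm more, to the middle of the band.

Call:
play_rows --commands '[[[-0.0004,0.0015,0,0,0,0,-1],[-0.0004,0.0015,0.0002,0,0,0,-1],[0,0,0,0,0,0,-1],[0,0,0,0,0,0,-1],[0,0,0,0,0,0,-1],[0,0,0,0,0,0,-1],[0,0,0,0,0,0,-1],[0,0,0,0,0,0,-1],[0,0,0,0,0,0,-1],[0,0,0,0,0,0,-1]]]'

```text
clock: 10.65
position: [0.5538, 0.267, 0.0514]
orientation: [[-0.249, 0.968, 0.001], [0.968, 0.249, -0.002], [-0.003, -0.0, -1.0]]
contact_force: [2.8, -12.3, 7.0]
width: 0.0066
grasp_force: 59.6
```

```bash
python3 - <<'E'
from h import *
O=np.array([.5573,.2558]);e=np.array([-.250,.968]);n=np.array([.968,.25])
m,im=snap("wrist","w6");s=r.state();p=s["position"][:2]-O
print("tcp y,x",(p@e).round(4),(p@n).round(4),s["contact_force"],np.abs(s["joint_vel"]).max())
Y=lambda u,v,z:round(float((ray(m,u,v,z)[:2]-O)@e),4)
H,S,V=cv2.split(cv2.cvtColor(im,cv2.COLOR_RGB2HSV))
k=((H<8)|(H>172))&(S>120)&(V>50);k[:,:230]=0;k[:,290:]=0;ys=np.where(k.sum(1)>8)[0];print("plug end-.087 =",Y(259,ys.min()-.5,.0425)-.087,"plug rear (exp .075+d)",Y(259,ys.max()+.5,.0425))
E
```

```text
tcp y,x 0.0117 -0.0006 [  2.42381657 -12.41231977   7.13248852] 0.0020151043000639335
plug end-.087 = 0.011800000000000005 plug rear (exp .075+d) 0.0873
```

Vision and the TCP reading both give about 11.8 mm of travel at rest (about 9.4 N). I'm handing it in.

```bash
python3 -c "
from plant import ticket
print(ticket.sign_off())"
```

```text
the job is handed in; nothing more can be done
None
```

The long column lies in both cradles, held in the gripper and pressing the stop back about 11.8 mm (about 9.4 N, computed from the spring rate); the job is handed in and no verdict came back.

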